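# Scrub the beakers and clear them to the tray

### The arm

A 6-joint arm with a two-finger parallel gripper is mounted at the origin on the work surface. World frame = base frame: x ahead of the robot, y to its left, z up, the work surface at z = 0. Lengths are in m, angles in rad, forces in N, time in s.
With the tool pointing down it reaches from about 0.35 to 0.925 m from the base axis. Payload 6.4 kg.
Tool frame: the origin (TCP) lies between the finger pads; the fingertips stand bot.tip_reach ahead of it and the grasp point (between the pads) lies 5 mm behind it (bot.tip_reach is the distance from the TCP to the fingertips, in m); z points along the fingers, y is the line along which they close (so a half turn about z gives the same grasp; the last joint's range is limited). The gripper opens to 85 mm and grips with 20 to 120 N. Pads are 22 mm wide; open, the fingers measure 114 mm over their backs; the gripper's body (76 mm by 85 mm) begins 54 mm behind the grasp point. The pads swing forward as they close: fully open they stand 13 mm farther back than shut.
Start: joints at [-1.283, 0.245, 1.558, -0, 1.339, -0.174], TCP at [0.29, -0.582, 0.245] pointing down, gripper open.
Joint ranges: [-3.13, 3.13], [-1.02, 2.26], [0.13, 2.54], [-0.95, 4.09], [0.21, 2.88], [-2.74, 2.74]. Speed limits (rad/s): [2.57, 2.57, 3.14, 3.14, 3.14, 3.14].

### API

Orientations are given as a 3x3 rotation matrix whose columns are the frame's x, y, z axes.
In Python, from workcell import state, viewer, ticket, bot gives the robot as it stands.
- The arm moves only by the tool jog_arm, never from a script. Its argument "steps" is a list of rows, each a list of 7 numbers: the opening, from 0 (shut) to 1 (fully open), then the shift along the tool's x, y, z normalised to -1 to 1, where 1 is 800 mm, then the turn, a rotation vector about the tool's x, y, z normalised to -1 to 1, where 1 is pi rad. In form: [[grip, tx, ty, tz, rx, ry, rz], ...]. A call has 1 to 8 rows; each row is the pose to reach, as a shift and turn from the pose commanded when the call began, along the tool's axes at that moment, turning the shorter way round; what a row does not reach only later rows make up. A row lasts 1/8 s, in which the tool goes at most 62.5 mm and 10.7 degrees, less where a joint would pass 70% of its speed; a pose out of reach is approached as far as the arm can. A call with a number of a shift or a turn outside -1 to 1 is refused whole. A call with a gripper value outside its range is refused whole. The fingers move at their own pace and stop on an object; "newtons" is the grip in N (left out, the last holds). Time passes only in rows, so rows that repeat a pose let the fingers close. It gives the time, the measured TCP pose, the force, the opening and the grip force at its end, in the units of the state.
- state(): the state, without advancing time (a new reading comes with each control period).
- viewer.grab_frame(name): name is "side" or "top" or "wrist"; returns a dict with "img" (384x512x3 uint8, red, green, blue), "z_map" (384x512 float32, m along the optical axis (not along the pixel's ray), 0 where there is no reading), "fx", "fy", "cx", "cy" (pixels), "cam_to_world" (4x4, takes a point from camera to world coordinates); the wrist camera has in their place "T_tool_cam" (4x4, takes a point from camera to tool coordinates, whose origin is the TCP and whose axes are the flange's). Camera axes: x right, y down, z forward; pixel columns grow to the right and rows downward; lengths in m; the calibration is good to about 2 mm. A picture is of the moment at which its call begins: read the wrist's pose just before it.
- ticket.close_job(): hands the job in; it is judged then, once.
Trained networks look in the newest picture that a camera, given by its name, has taken for a name from the list of things; names that differ only in an ending like _2 or _b are one class to them, and where a whole thing is asked for, a point or a joint stands for the part that bears it (a point fixed in the world has none). Each returns a list of dicts, best first, with "p" (0 to 1); they miss things now and then, are a little off and sometimes report something else, mostly with a low value. They report only what shows in the picture. A call takes as long as a camera call. They do not tell look-alikes from the thing itself.
- viewer.recognise(target, camera): "rect" ([left, top, width, height] in pixels, round what is visible of it).
The state is a dict: "clock": time; "joint_positions": joint angles; "joint_velocities": joint speeds; "tau": joint torques, N m; "position": TCP position; "ee_rot": TCP orientation; "wrist_force": force on the tool from outside, world axes, zero at the start; "torque": the same for the moment, N m; "gripper_width": finger opening in m; "finger_force": force on a finger pad.
Only numpy, scipy, OpenCV 4.12 (cv2) and the standard library are available. Lean on these libraries where they do the work, as an engineer would, in place of code of your own. Each camera call takes 0.05 s, during which the arm holds its last target. There are 200 camera calls.

### The job

Lift the bottle brush up and off its hook and scrub the dirty beakers, least dirty first: green, then yellow, then red, each time pushing the brush right down to the bottom, drawing it up past half the beaker's height without taking it out, and pushing it to the bottom again; the blue beaker is clean, so keep the brush out of it (one of the four beakers may be missing). In the end the brush must hang on its hook by its eye again and all the beakers must stand upright on the floor of the steel tray; leave the other things on the bench where they are.

Things in the scene. Friction and masses are not known exactly. Their poses are not given: they have to be found in the camera images.
- brush: bottle brush, 213 long, 100 g, hanging bristles down. Origin: centre of the bristle end, z up along the brush. Along z: rigid white/blue bristle head, 39 across, 0-85; stem 10 thick; orange eye (flat loop in the y-z plane, 10 thick, 48 wide in y, opening 34 wide) 99-163, its opening 105-155; orange grip block 24 x 24 at 163-213, to pinch from above, fingers along the brush's y
- brush_eye (a point): middle of the underside of the eye's top bar, on the brush axis, 155 above the bristle end: the point that rests on the hook
- hook_stand: fixed stand: dark foot 100 x 100 x 12, post 16 thick, blue 26 cube at height 207-233. From the cube a steel rod 8 thick (centre line 220 high) runs along the stand's -x, level to 75 out, then turns up to a tip 88 out, tip top 242 high: raise the eye 20-40 (more jams it) to pass. Origin: under the foot's centre; the brush starts with its axes parallel to the stand's
- hook_seat (a point): where the eye hangs: top of the level rod, 50 out from the post axis (stand frame -50, 0, 224)
- tray: fixed steel tray, 340 (x) x 120 (y) outside, walls 4 thick and 18 high, floor 4 thick. Origin: centre of its underside. Room for four beakers in a row along its x
- beaker_green: open round green plastic beaker standing upright on the bench: outside diameter 62, straight walls 4 thick (inside diameter 54), 100 high, floor 5 thick, about 160 g. Origin: centre of its underside, z up out of its mouth. Its yaw means nothing. May be absent (None)
- beaker_yellow: open round yellow plastic beaker standing upright on the bench: outside diameter 62, straight walls 4 thick (inside diameter 54), 100 high, floor 5 thick, about 160 g. Origin: centre of its underside, z up out of its mouth. Its yaw means nothing. May be absent (None)
- beaker_red: open round red plastic beaker standing upright on the bench: outside diameter 62, straight walls 4 thick (inside diameter 54), 100 high, floor 5 thick, about 160 g. Origin: centre of its underside, z up out of its mouth. Its yaw means nothing. May be absent (None)
- beaker_blue: open round blue plastic beaker standing upright on the bench: outside diameter 62, straight walls 4 thick (inside diameter 54), 100 high, floor 5 thick, about 160 g. Origin: centre of its underside, z up out of its mouth. Its yaw means nothing. May be absent (None)
- jar: bystander: amber jar, 60 across, 75 high; origin under its centre
- dishes: bystander: stack of glass dishes, 69 across, 36 high; origin under its centre
Mind the look-alikes: they are no part of the job. Leave any pink or purple look-alike of the brush alone.

How it is judged:
By the outcome, as a careful person would: the job done as asked, in the order asked, and still so for the second after the job is handed in, with the robot touching nothing.
Of beaker_green, beaker_yellow, beaker_red, beaker_blue only 3 to 4 are there at a start; the rules pass over those that are not, and their reading is None.
At some moment in a run one of beaker_green, beaker_yellow, beaker_red, beaker_blue may be knocked a few centimetres aside while the robot is not near it.
It also fails if it takes over 210 s, if anything falls off the work surface, if the arm or the gripper's body presses on something with over 40 N, if the wrist force passes 120 N, or if a joint passes its speed limit or range.

## Working session

There is one attempt and no reset: what is moved stays moved. The work goes in short steps, Python scripts to look and compute and a tool call to move; the robot and the scene stay as the last step left them, time stands still between calls to the robot, and variables do not carry over. Pictures are saved under pics/ and viewed, at most 14 in all, crops included, and the job is handed in when it is done.

Besides the shell and the picture viewer there is one more tool, called by a JSON object that holds its "api" and its "payload", one argument or row to a line. jog_arm: Moves the arm, as the interface text tells. Its arguments: {"type":"object","properties":{"steps":{"type":"array"},"newtons":{"type":"number"}},"required":["steps"]}

```bash
mkdir -p pics
cat > h.py <<'E'
import numpy as np, cv2
from workcell import state, viewer, ticket, bot
def grab(n):
    s=state(); f=viewer.grab_frame(n)
    if 'cam_to_world' in f: f['T']=np.array(f['cam_to_world'])
    else:
        T=np.eye(4);T[:3,:3]=np.array(s['ee_rot']);T[:3,3]=s['position'];f['T']=T@np.array(f['T_tool_cam'])
    return f
def cloud(f):
    z=f['z_map'];v,u=np.mgrid[:z.shape[0],:z.shape[1]]
    P=np.stack([(u-f['cx'])/f['fx']*z,(v-f['cy'])/f['fy']*z,z],-1)
    W=P@f['T'][:3,:3].T+f['T'][:3,3]; W[z==0]=np.nan
    return W
def save(f,n,s=None):
    im=f['img'][...,::-1]
    if s: x,y,w,h,k=s; im=cv2.resize(im[y:y+h,x:x+w],None,fx=k,fy=k,interpolation=cv2.INTER_CUBIC)
    cv2.imwrite('pics/'+n,im)
E
python3 - <<'E'
from h import *
s=state();print(s['clock'],s['position'],np.round(s['ee_rot'],3).tolist(),bot.tip_reach)
for c in ['top','side']:
    f=grab(c);save(f,c+'0.png');np.savez(c+'0.npz',W=cloud(f),img=f['img'])
    for t in ['brush','hook_stand','tray','beaker_green','beaker_yellow','beaker_red','beaker_blue','jar','dishes']:
        print(c,t,[(np.round(d['rect']).astype(int).tolist(),round(d['p'],2)) for d in viewer.recognise(t,c)])
print(state()['clock'])
E
```

```text
0.0 [ 0.28947074 -0.58139561  0.24417632] [[0.895, 0.446, -0.001], [0.446, -0.895, 0.002], [0.0, -0.002, -1.0]] 0.014
top brush [([94, 239, 36, 19], 0.87), ([194, 220, 26, 21], 0.82), ([106, 276, 38, 20], 0.8), ([137, 223, 33, 17], 0.72), ([85, 202, 37, 21], 0.72)]
top hook_stand [([137, 192, 46, 55], 0.79)]
top tray [([347, 154, 74, 133], 0.77), ([262, 203, 28, 26], 0.24), ([224, 176, 28, 26], 0.17)]
top beaker_green [([138, 223, 31, 15], 0.36)]
top beaker_yellow [([303, 170, 30, 29], 0.83), ([265, 205, 26, 22], 0.67)]
top beaker_red [([298, 237, 29, 26], 0.62)]
top beaker_blue [([224, 176, 26, 26], 0.73)]
top jar [([268, 136, 21, 29], 0.62)]
top dishes [([263, 206, 29, 25], 0.63), ([138, 223, 31, 16], 0.48)]
side brush [([234, 195, 16, 81], 0.96), ([236, 279, 21, 92], 0.95), ([120, 262, 39, 90], 0.95), ([200, 195, 18, 90], 0.8), ([181, 273, 27, 94], 0.65)]
side hook_stand [([163, 208, 65, 108], 0.89), ([254, 203, 26, 27], 0.36)]
side tray [([263, 148, 106, 49], 0.71)]
side beaker_green []
side beaker_yellow [([250, 158, 21, 41], 0.83)]
side beaker_red [([296, 179, 24, 41], 0.76)]
side beaker_blue [([208, 196, 23, 44], 0.61)]
side jar [([204, 174, 23, 22], 0.73)]
side dishes [([196, 194, 21, 92], 0.67)]
1.0
```

View pics/top0.png

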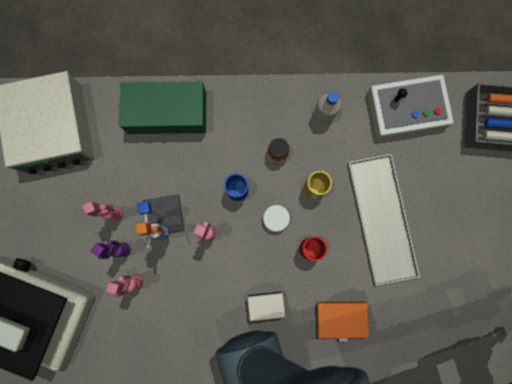

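View pics/side0.png

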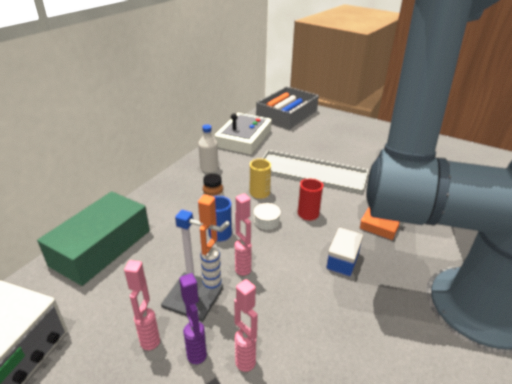

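The top view shows an orange-gripped brush with white/blue bristles on the hook at about (150,230). Its look-alikes are pink at (103,210), (204,231) and (125,285), and purple at (110,250). The beakers are blue (235,186), yellow (319,183) and red (314,249); green is absent. The tray at (384,220) is empty. Next I'll measure positions.

Run:
```python
from h import *
for c in ['top','side']:
    D=np.load(c+'0.npz');W=D['W'];hsv=cv2.cvtColor(D['img'],cv2.COLOR_RGB2HSV);H,S,V=[hsv[...,i].astype(int) for i in range(3)]
    z=W[...,2]
    def rep(n,m):
        P=W[m&np.isfinite(z)]
        if len(P)>3: print(c,n,len(P),'med',P.mean(0).round(3),'lo',np.percentile(P,2,axis=0).round(3),'hi',np.percentile(P,98,axis=0).round(3))
    u=np.arange(512)[None,:];v=np.arange(384)[:,None]
    box=lambda a,b,w,h:(u>=a)&(u<a+w)&(v>=b)&(v<b+h)
    B={'top':dict(blue=(220,168,34,36),yel=(300,165,36,36),red=(295,230,36,36),hook=(130,190,60,60),tray=(340,148,86,145)),
       'side':dict(blue=(204,190,32,55),yel=(245,154,30,50),red=(292,175,36,50),hook=(160,190,70,130),tray=(258,145,116,50))}[c]
    rep('yellow top',box(*B['yel'])&(z>.085)&(z<.115)); rep('red top',box(*B['red'])&(z>.085)&(z<.115)); rep('blue top',box(*B['blue'])&(z>.085)&(z<.115)&(H>100)&(H<130))
    hb=box(*B['hook'])
    rep('bluecube',hb&(z>.2)&(H>100)&(H<130)&(S>120)); rep('orange',hb&(H<18)&(S>150)&(z>.1))
    rep('grip top',hb&(H<18)&(S>150)&(z>.255))
    rep('foot',hb&(z>.005)&(z<.02)&(V<90))
    m=box(*B['tray'])&(z>.012)&(z<.03); rep('traywall',m)
    if c=='top':
        P=W[m][:,:2].astype(np.float32); print('tray rect',cv2.minAreaRect(P)); 
        m=hb&(z>.005)&(z<.02)&(V<90);print('foot rect',cv2.minAreaRect(W[m][:,:2].astype(np.float32)))
        for n,b in B.items():
            if n in('blue','yel','red'):
                m=box(*b)&(z>.09)&(z<.112);print(n,cv2.minEnclosingCircle(W[m][:,:2].astype(np.float32)),m.sum())
        m=hb&(H<18)&(S>150)&(z>.255);print('grip',cv2.minAreaRect(W[m][:,:2].astype(np.float32)))
        # obstacles: heights
        for n,b in dict(pinkR=(190,218,30,28),pinkL=(80,198,45,24),purple=(88,236,46,26),pinkB=(103,270,44,30),jar=(262,132,30,36),dish=(258,200,36,36),green=(115,78,95,60),bottle=(315,90,30,34),wbox=(243,288,45,36),orbox=(312,298,60,46)).items(): rep(n,box(*b)&(z>.02))
```

```text
top yellow top 160 med [ 0.624 -0.112  0.098] lo [ 0.594 -0.141  0.087] hi [ 0.652 -0.083  0.105]
top red top 151 med [ 0.458 -0.098  0.098] lo [ 0.428 -0.126  0.087] hi [ 0.488 -0.067  0.103]
top blue top 145 med [0.621 0.099 0.098] lo [0.591 0.069 0.087] hi [0.65  0.128 0.104]
top bluecube 136 med [0.552 0.301 0.232] lo [0.54  0.288 0.225] hi [0.564 0.314 0.237]
top orange 205 med [0.503 0.288 0.263] lo [0.492 0.27  0.173] hi [0.514 0.305 0.285]
top grip top 148 med [0.503 0.292 0.279] lo [0.491 0.281 0.259] hi [0.514 0.305 0.285]
top foot 906 med [0.558 0.289 0.012] lo [0.51  0.25  0.007] hi [0.603 0.341 0.017]
top traywall 665 med [ 0.534 -0.295  0.018] lo [ 0.364 -0.378  0.012] hi [ 0.708 -0.209  0.023]
tray rect ((0.5360485315322876, -0.29344111680984497), (0.34027501940727234, 0.12285389006137848), 10.254090309143066)
foot rect ((0.5354710221290588, 0.32585257291793823), (0.1240740418434143, 0.15541237592697144), 10.334878921508789)
blue ((0.620697557926178, 0.09909704327583313), 0.031071217730641365) 134
yel ((0.6235681772232056, -0.11240279674530029), 0.031017040833830833) 1
[... 1088 characters left out ...]
 0.622 -0.107  0.094] lo [ 0.592 -0.138  0.086] hi [ 0.651 -0.078  0.101]
side red top 240 med [ 0.457 -0.091  0.094] lo [ 0.427 -0.122  0.085] hi [ 0.485 -0.062  0.101]
side blue top 166 med [0.608 0.098 0.094] lo [0.589 0.074 0.086] hi [0.64  0.131 0.101]
side bluecube 208 med [0.547 0.312 0.226] lo [0.537 0.297 0.212] hi [0.559 0.32  0.234]
side orange 599 med [0.498 0.305 0.239] lo [0.489 0.28  0.172] hi [0.508 0.321 0.282]
side grip top 250 med [0.497 0.304 0.273] lo [0.489 0.289 0.256] hi [0.509 0.311 0.282]
side foot 204 med [0.514 0.325 0.01 ] lo [0.495 0.264 0.006] hi [0.576 0.36  0.014]
side traywall 460 med [ 0.526 -0.271  0.016] lo [ 0.363 -0.375  0.012] hi [ 0.705 -0.083  0.027]
```

```bash
cat >> h.py <<'E'
from scipy.spatial.transform import Rotation as Ro
def Rt(yaw): # tool down, tool x at world yaw (deg)
    c,s=np.cos(np.radians(yaw)),np.sin(np.radians(yaw)); return np.array([[c,s,0],[s,-c,0],[0,0,-1.]])
def plan(pts,yaw=10.0):
    s=state();R=np.array(s['ee_rot']);p=np.array(s['position'])
    print('t',round(s['clock'],2),'p',p.round(4),'w',round(s['gripper_width'],4))
    for q in pts:
        t=R.T@(np.array(q)-p)/.8; r=Ro.from_matrix(R.T@Rt(yaw)).as_rotvec()/np.pi
        print(np.round(t,4).tolist(),np.round(r,4).tolist(), q)
E
python3 -c "
from h import *
plan([(.458,-.097,.2),(.458,-.097,.075)])"
```

```text
t 1.0 p [ 0.2896 -0.5819  0.2453] w 0.0855
[0.4585, -0.4489, 0.0566] [0.0, 0.0, 0.0914] (0.458, -0.097, 0.2)
[0.4585, -0.4489, 0.2129] [0.0, 0.0, 0.0914] (0.458, -0.097, 0.075)
```

{"api": "jog_arm", "payload": {
  "steps": [
    [1,0.4585,-0.4489,0.0566,0,0,0.0914],
    [1,0.4585,-0.4489,0.0566,0,0,0.0914],
    [1,0.4585,-0.4489,0.0566,0,0,0.0914],
    [1,0.4585,-0.4489,0.0566,0,0,0.0914],
    [1,0.4585,-0.4489,0.0566,0,0,0.0914],
    [1,0.4585,-0.4489,0.0566,0,0,0.0914],
    [1,0.4585,-0.4489,0.0566,0,0,0.0914],
    [1,0.4585,-0.4489,0.0566,0,0,0.0914]
  ]
}}

```text
clock: 2.0
position: [0.4535, -0.1096, 0.2017]
ee_rot: [[0.985, 0.173, 0.001], [0.173, -0.985, -0.001], [0.001, 0.001, -1.0]]
wrist_force: [1.5, 0.2, 0.3]
gripper_width: 0.0856
finger_force: 0.0
```

```bash
python3 -c "
from h import *
plan([(.458,-.097,.2),(.458,-.097,.075)])"
```

```text
t 2.0 p [ 0.4535 -0.1096  0.2017] w 0.0856
[0.0083, -0.0145, 0.0021] [0.0003, -0.0004, -0.0001] (0.458, -0.097, 0.2)
[0.0081, -0.0146, 0.1583] [0.0003, -0.0004, -0.0001] (0.458, -0.097, 0.075)
```

{"api": "jog_arm", "payload": {
  "steps": [
    [1,0,0,0,0,0,0],
    [1,0,0,0,0,0,0]
  ]
}}

```text
clock: 2.25
position: [0.4531, -0.1115, 0.2016]
ee_rot: [[0.985, 0.174, 0.0], [0.174, -0.985, -0.001], [0.0, 0.001, -1.0]]
wrist_force: [-0.3, -0.7, -0.3]
gripper_width: 0.0852
finger_force: 0.0
```

```bash
python3 -c "
from h import *
f=grab('side')
W=cloud(f);z=W[...,2]
plan([(.458,-.097,.2),(.458,-.097,.075)])"
```

```text
t 2.3 p [ 0.453  -0.1122  0.2017] w 0.0853
[0.0094, -0.0177, 0.0021] [0.0002, -0.0001, -0.0002] (0.458, -0.097, 0.2)
[0.0094, -0.0178, 0.1583] [0.0002, -0.0001, -0.0002] (0.458, -0.097, 0.075)
```

{"api": "jog_arm", "payload": {
  "newtons": 30,
  "steps": [
    [1,0.0094,-0.0177,0.0021,0,0,0],
    [1,0.0094,-0.0177,0.06,0,0,0],
    [1,0.0094,-0.0177,0.12,0,0,0],
    [1,0.0094,-0.0177,0.1583,0,0,0],
    [0.3,0.0094,-0.0177,0.1583,0,0,0],
    [0.3,0.0094,-0.0177,0.1583,0,0,0],
    [0.3,0.0094,-0.0177,0.1583,0,0,0],
    [0.3,0.0094,-0.0177,0.1583,0,0,0]
  ]
}}

```text
clock: 3.3
position: [0.4586, -0.0965, 0.0758]
ee_rot: [[0.985, 0.174, 0.002], [0.174, -0.985, -0.001], [0.002, 0.001, -1.0]]
wrist_force: [0.3, 0.9, -1.0]
gripper_width: 0.0604
finger_force: 37.8
```

```bash
python3 -c "
from h import *
a=np.radians(10.25);T=np.array([.5355,-.2934]);ux=np.array([np.cos(a),np.sin(a)])
for k in(-.105,0,.105): print((T+k*ux).round(4))
p=T-.105*ux
plan([(.458,-.097,.13),(*p,.13),(*p,.081)])"
```

```text
[ 0.4322 -0.3121]
[ 0.5355 -0.2934]
[ 0.6388 -0.2747]
t 3.3 p [ 0.4586 -0.0965  0.0758] w 0.0604
[-0.0007, 0.0006, -0.0678] [0.0004, -0.0005, 0.0] (0.458, -0.097, 0.13)
[-0.0792, 0.2598, -0.0676] [0.0004, -0.0005, 0.0] (np.float64(0.43217572674713944), np.float64(-0.3120840722747534), 0.13)
[-0.0793, 0.2597, -0.0063] [0.0004, -0.0005, 0.0] (np.float64(0.43217572674713944), np.float64(-0.3120840722747534), 0.081)
```

{"api": "jog_arm", "payload": {
  "steps": [
    [0.3,0,0,-0.0676,0,0,0],
    [0.3,-0.02,0.065,-0.0676,0,0,0],
    [0.3,-0.04,0.13,-0.0676,0,0,0],
    [0.3,-0.06,0.195,-0.0676,0,0,0],
    [0.3,-0.0793,0.2597,-0.0676,0,0,0],
    [0.3,-0.0793,0.2597,-0.0676,0,0,0],
    [0.3,-0.0793,0.2597,-0.03,0,0,0],
    [0.3,-0.0793,0.2597,-0.0055,0,0,0]
  ]
}}

```text
clock: 4.3
position: [0.4312, -0.3105, 0.0783]
ee_rot: [[0.985, 0.174, -0.001], [0.174, -0.985, 0.002], [-0.001, -0.002, -1.0]]
wrist_force: [-1.1, 6.8, 25.4]
gripper_width: 0.0604
finger_force: 36.2
```

```bash
python3 -c "
from h import *
print(state()['wrist_force'])
plan([(.4322,-.3121,.0798),(.4322,-.3121,.2)])"
```

```text
[-1.05143662  6.79224543 25.4476571 ]
t 4.3 p [ 0.4312 -0.3105  0.0783] w 0.0604
[0.0009, 0.0022, -0.0019] [-0.0006, 0.0002, 0.0001] (0.4322, -0.3121, 0.0798)
[0.0008, 0.0019, -0.1522] [-0.0006, 0.0002, 0.0001] (0.4322, -0.3121, 0.2)
```

{"api": "jog_arm", "payload": {
  "steps": [
    [0.3,0,0,0,0,0,0],
    [1,0,0,0,0,0,0],
    [1,0,0,0,0,0,0],
    [1,0,0,-0.04,0,0,0],
    [1,0,0,-0.1,0,0,0],
    [1,0,0,-0.15,0,0,0],
    [1,0,0,-0.15,0,0,0],
    [1,0,0,-0.15,0,0,0]
  ]
}}

```text
clock: 5.3
position: [0.4313, -0.3114, 0.1987]
ee_rot: [[0.985, 0.174, -0.0], [0.174, -0.985, 0.0], [-0.0, -0.0, -1.0]]
wrist_force: [-0.1, 0.3, -1.1]
gripper_width: 0.0854
finger_force: 0.0
```

```bash
cat >> h.py <<'E'
def beakers(c):
    f=grab(c);W=cloud(f);z=W[...,2];hsv=cv2.cvtColor(f['img'],cv2.COLOR_RGB2HSV);H,S,V=[hsv[...,i].astype(int) for i in range(3)]
    for n,hm in dict(yellow=(H>18)&(H<33),red=(H<6)|(H>174),blue=(H>105)&(H<125)).items():
        m=(hm&(S>130)&(z>.085)&(z<.115)&(W[...,0]>.35)&(W[...,0]<.72)&(W[...,1]>-.42)&(W[...,1]<.25)).astype(np.uint8)
        k,l,st,_=cv2.connectedComponentsWithStats(m,connectivity=8)
        if k<2: print(c,n,None);continue
        i=1+np.argmax(st[1:,4]);P=W[l==i];(x,y),r=cv2.minEnclosingCircle(P[:,:2].astype(np.float32));print(c,n,len(P),round(x,4),round(y,4),'r',round(r,4),'z',P[:,2].max().round(3))
    return f
E
python3 -c "
from h import *
beakers('top');f=beakers('side');save(f,'side1.png')
plan([(.624,-.112,.2),(.624,-.112,.075)])"
```

```text
top yellow 118 0.6222 -0.1112 r 0.03 z 0.105
top red 62 0.4409 -0.2965 r 0.0224 z 0.107
top blue 117 0.6189 0.1001 r 0.0306 z 0.105
side yellow 160 0.6207 -0.1089 r 0.0325 z 0.101
side red 193 0.4332 -0.3097 r 0.0327 z 0.105
side blue 132 0.6175 0.1038 r 0.0314 z 0.101
t 5.4 p [ 0.4309 -0.311   0.1975] w 0.0851
[0.2809, -0.203, -0.003] [-0.0008, 0.0005, 0.0] (0.624, -0.112, 0.2)
[0.2812, -0.2027, 0.1532] [-0.0008, 0.0005, 0.0] (0.624, -0.112, 0.075)
```

{"api": "jog_arm", "payload": {
  "steps": [
    [1,0.06,-0.043,-0.003,0,0,0],
    [1,0.12,-0.086,-0.003,0,0,0],
    [1,0.18,-0.13,-0.003,0,0,0],
    [1,0.235,-0.17,-0.003,0,0,0],
    [1,0.281,-0.203,-0.003,0,0,0],
    [1,0.281,-0.203,-0.003,0,0,0],
    [1,0.281,-0.203,-0.003,0,0,0]
  ]
}}

```text
clock: 6.28
position: [0.6239, -0.1127, 0.2]
ee_rot: [[0.985, 0.174, -0.003], [0.174, -0.985, 0.001], [-0.002, -0.001, -1.0]]
wrist_force: [-0.1, -0.1, -0.1]
gripper_width: 0.0856
finger_force: 0.0
```

```bash
python3 -c "
from h import *
plan([(.6235,-.112,.075)])"
```

```text
t 6.28 p [ 0.6239 -0.1127  0.2   ] w 0.0856
[0.0, -0.0008, 0.1562] [-0.0004, 0.0008, 0.0001] (0.6235, -0.112, 0.075)
```

{"api": "jog_arm", "payload": {
  "steps": [
    [1,0,-0.0008,0.05,0,0,0],
    [1,0,-0.0008,0.11,0,0,0],
    [1,0,-0.0008,0.156,0,0,0],
    [1,0,-0.0008,0.156,0,0,0],
    [0.3,0,-0.0008,0.156,0,0,0],
    [0.3,0,-0.0008,0.156,0,0,0],
    [0.3,0,-0.0008,0.156,0,0,0],
    [0.3,0,-0.0008,0.156,0,0,0]
  ]
}}

```text
clock: 7.28
position: [0.6262, -0.1126, 0.0793]
ee_rot: [[0.985, 0.174, 0.004], [0.174, -0.985, -0.002], [0.004, 0.002, -1.0]]
wrist_force: [-0.5, 0.4, 6.2]
gripper_width: 0.0621
finger_force: 32.6
```

```bash
python3 -c "
from h import *
z=state()['position'][2]
plan([(.5355,-.2934,z+.06),(.5355,-.2934,z+.004)])"
```

```text
t 7.28 p [ 0.6262 -0.1126  0.0793] w 0.0621
[-0.1507, 0.203, -0.0751] [0.0007, -0.0012, 0.0001] (0.5355, -0.2934, np.float64(0.13930731373443242))
[-0.151, 0.2028, -0.0051] [0.0007, -0.0012, 0.0001] (0.5355, -0.2934, np.float64(0.08330731373443243))
```

{"api": "jog_arm", "payload": {
  "steps": [
    [0.3,0,0,-0.04,0,0,0],
    [0.3,0,0,-0.075,0,0,0],
    [0.3,-0.04,0.052,-0.075,0,0,0],
    [0.3,-0.08,0.106,-0.075,0,0,0],
    [0.3,-0.12,0.16,-0.075,0,0,0],
    [0.3,-0.151,0.203,-0.075,0,0,0],
    [0.3,-0.151,0.203,-0.075,0,0,0],
    [0.3,-0.151,0.203,-0.075,0,0,0]
  ]
}}

```text
clock: 8.28
position: [0.5339, -0.2927, 0.1367]
ee_rot: [[0.985, 0.174, 0.0], [0.174, -0.985, 0.0], [0.0, -0.0, -1.0]]
wrist_force: [0.7, 0.1, -2.0]
gripper_width: 0.0616
finger_force: 34.0
```

```bash
python3 -c "
from h import *
print(state()['wrist_force'],state()['joint_positions'])
plan([(.5355,-.2934,.085),(.5355,-.2934,.0833),(.5355,-.2934,.0792)])
save(grab('wrist'),'w1.png');save(grab('side'),'s2.png',(200,100,200,150,3))"
```

```text
[ 0.70457296  0.09304482 -2.04443187] [-6.87643909e-01  2.68665844e-01  1.74044990e+00  2.60544187e-04
  1.13263654e+00  7.08490320e-01]
t 8.28 p [ 0.5339 -0.2927  0.1367] w 0.0616
[0.0019, 0.0012, 0.0646] [-0.0001, -0.0, 0.0] (0.5355, -0.2934, 0.085)
[0.0019, 0.0012, 0.0667] [-0.0001, -0.0, 0.0] (0.5355, -0.2934, 0.0833)
[0.0019, 0.0012, 0.0719] [-0.0001, -0.0, 0.0] (0.5355, -0.2934, 0.0792)
```

View pics/s2.png

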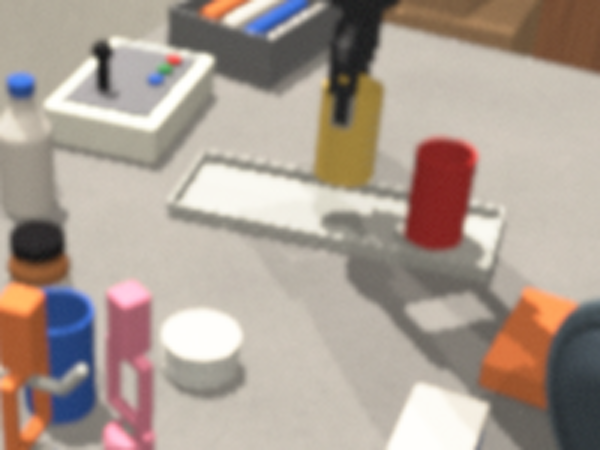

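The crop shows the red beaker standing in the tray at (441,195) and the yellow one held upright above it at (349,130).

{"api": "jog_arm", "payload": {
  "steps": [
    [0.3,0.0019,0.0012,0.03,0,0,0],
    [0.3,0.0019,0.0012,0.055,0,0,0],
    [0.3,0.0019,0.0012,0.064,0,0,0],
    [0.3,0.0019,0.0012,0.067,0,0,0],
    [0.3,0.0019,0.0012,0.07,0,0,0]
  ]
}}

```text
clock: 9.0
position: [0.5364, -0.293, 0.0833]
ee_rot: [[0.985, 0.174, 0.0], [0.174, -0.985, 0.002], [0.001, -0.002, -1.0]]
wrist_force: [-5.8, 10.4, 20.3]
gripper_width: 0.0622
finger_force: 36.6
```

{"api": "jog_arm", "payload": {
  "steps": [
    [1,0,0,-0.001,0,0,0],
    [1,0,0,-0.001,0,0,0],
    [1,0,0,-0.03,0,0,0],
    [1,0,0,-0.1,0,0,0],
    [1,0,0,-0.15,0,0,0],
    [1,0,0,-0.15,0,0,0],
    [1,0,0,-0.15,0,0,0]
  ]
}}

```text
clock: 9.88
position: [0.5352, -0.2936, 0.2]
ee_rot: [[0.985, 0.174, -0.001], [0.174, -0.985, 0.0], [-0.001, -0.001, -1.0]]
wrist_force: [-0.3, -0.2, -0.3]
gripper_width: 0.0855
finger_force: 0.0
```

```bash
python3 -c "
from h import *
beakers('side');beakers('top')
plan([(.6205,.0995,.2)])"
```

```text
side yellow 176 0.532 -0.2881 r 0.0338 z 0.106
side red 195 0.4319 -0.3101 r 0.0328 z 0.105
side blue 133 0.617 0.1042 r 0.0321 z 0.101
top yellow 57 0.524 -0.276 r 0.0234 z 0.109
top red None
top blue 115 0.6188 0.0999 r 0.0302 z 0.105
t 9.97 p [ 0.5347 -0.2932  0.1988] w 0.085
[0.1908, -0.4648, -0.0008] [-0.0008, 0.0007, 0.0] (0.6205, 0.0995, 0.2)
```

{"api": "jog_arm", "payload": {
  "steps": [
    [1,0.1908,-0.4648,-0.0008,0,0,0],
    [1,0.1908,-0.4648,-0.0008,0,0,0],
    [1,0.1908,-0.4648,-0.0008,0,0,0],
    [1,0.1908,-0.4648,-0.0008,0,0,0],
    [1,0.1908,-0.4648,-0.0008,0,0,0],
    [1,0.1908,-0.4648,-0.0008,0,0,0],
    [1,0.1908,-0.4648,-0.0008,0,0,0],
    [1,0.1908,-0.4648,-0.0008,0,0,0]
  ]
}}

```text
clock: 10.98
position: [0.6205, 0.1008, 0.1995]
ee_rot: [[0.984, 0.177, -0.003], [0.177, -0.984, 0.0], [-0.003, -0.001, -1.0]]
wrist_force: [-0.0, 0.3, 0.2]
gripper_width: 0.0856
finger_force: 0.0
```

{"api": "jog_arm", "payload": {
  "steps": [
    [1,0,0,0,0,0,0],
    [1,0,0,0,0,0,0]
  ]
}}

```text
clock: 11.22
position: [0.621, 0.0977, 0.2009]
ee_rot: [[0.985, 0.172, -0.001], [0.172, -0.985, -0.0], [-0.001, 0.0, -1.0]]
wrist_force: [0.3, -1.1, 0.2]
gripper_width: 0.0854
finger_force: 0.0
```

```bash
python3 -c "
from h import *
beakers('side')
plan([(.620,.0995,.075)])"
```

```text
side yellow 184 0.5324 -0.2871 r 0.0339 z 0.106
side red 199 0.4334 -0.3089 r 0.0331 z 0.105
side blue 128 0.6162 0.1035 r 0.0314 z 0.101
t 11.28 p [0.6211 0.0977 0.2011] w 0.085
[-0.0009, -0.0024, 0.1576] [0.0, 0.0002, -0.0005] (0.62, 0.0995, 0.075)
```

{"api": "jog_arm", "payload": {
  "steps": [
    [1,-0.0009,-0.0015,0.05,0,0,0],
    [1,-0.0009,-0.0015,0.11,0,0,0],
    [1,-0.0009,-0.0015,0.1576,0,0,0],
    [1,-0.0009,-0.0015,0.1576,0,0,0],
    [0.3,-0.0009,-0.0015,0.1576,0,0,0],
    [0.3,-0.0009,-0.0015,0.1576,0,0,0],
    [0.3,-0.0009,-0.0015,0.1576,0,0,0],
    [0.3,-0.0009,-0.0015,0.1576,0,0,0]
  ]
}}

```text
clock: 12.28
position: [0.6222, 0.1001, 0.0781]
ee_rot: [[0.985, 0.174, 0.005], [0.174, -0.985, -0.0], [0.005, 0.001, -1.0]]
wrist_force: [-0.4, 0.8, 7.1]
gripper_width: 0.0622
finger_force: 32.5
```

```bash
python3 -c "
from h import *
z=state()['position'][2]
plan([(.6388,-.2747,.2)])"
```

```text
t 12.28 p [0.6222 0.1001 0.0781] w 0.0622
[-0.0604, 0.4651, -0.1523] [0.0003, -0.0015, 0.0001] (0.6388, -0.2747, 0.2)
```

{"api": "jog_arm", "payload": {
  "steps": [
    [0.3,0,0,-0.06,0,0,0],
    [0.3,0,0,-0.13,0,0,0],
    [0.3,-0.009,0.075,-0.14,0,0,0],
    [0.3,-0.018,0.15,-0.14,0,0,0],
    [0.3,-0.028,0.225,-0.14,0,0,0],
    [0.3,-0.038,0.3,-0.14,0,0,0],
    [0.3,-0.048,0.375,-0.14,0,0,0],
    [0.3,-0.06,0.44,-0.14,0,0,0]
  ]
}}

```text
clock: 13.28
position: [0.6339, -0.2573, 0.1876]
ee_rot: [[0.985, 0.173, 0.0], [0.173, -0.985, -0.001], [0.0, 0.001, -1.0]]
wrist_force: [0.5, 0.1, -1.2]
gripper_width: 0.0617
finger_force: 33.8
```

{"api": "jog_arm", "payload": {
  "steps": [
    [0.3,0,0,0,0,0,0],
    [0.3,0,0,0,0,0,0]
  ]
}}

```text
clock: 13.52
position: [0.634, -0.2545, 0.1872]
ee_rot: [[0.985, 0.174, -0.0], [0.174, -0.985, 0.001], [-0.0, -0.001, -1.0]]
wrist_force: [0.4, -0.1, -1.9]
gripper_width: 0.062
finger_force: 33.9
```

```bash
python3 -c "
from h import *
print(state()['wrist_force'])
beakers('side')
plan([(.6388,-.2747,.15),(.6388,-.2747,.084)])"
```

```text
[ 0.4175878  -0.10977239 -1.86045789]
side yellow 179 0.5318 -0.2887 r 0.0334 z 0.105
side red 201 0.4345 -0.3092 r 0.0334 z 0.106
side blue None
t 13.57 p [ 0.6341 -0.2539  0.1872] w 0.062
[0.0012, 0.0266, 0.0465] [-0.0002, 0.0001, 0.0003] (0.6388, -0.2747, 0.15)
[0.0013, 0.0267, 0.129] [-0.0002, 0.0001, 0.0003] (0.6388, -0.2747, 0.084)
```

{"api": "jog_arm", "payload": {
  "steps": [
    [0.3,0.0012,0.0266,0.04,0,0,0],
    [0.3,0.0012,0.0266,0.09,0,0,0],
    [0.3,0.0012,0.0266,0.118,0,0,0],
    [0.3,0.0012,0.0266,0.126,0,0,0],
    [0.3,0.0012,0.0266,0.129,0,0,0],
    [0.3,0.0012,0.0266,0.132,0,0,0]
  ]
}}

```text
clock: 14.32
position: [0.6399, -0.2762, 0.0835]
ee_rot: [[0.985, 0.174, 0.003], [0.174, -0.985, -0.002], [0.002, 0.002, -1.0]]
wrist_force: [0.1, 0.1, -2.0]
gripper_width: 0.0619
finger_force: 33.8
```

{"api": "jog_arm", "payload": {
  "steps": [
    [0.3,0,0,0.0015,0,0,0],
    [0.3,0,0,0.0025,0,0,0]
  ]
}}

```text
clock: 14.58
position: [0.64, -0.2761, 0.0821]
ee_rot: [[0.985, 0.174, 0.003], [0.174, -0.985, -0.001], [0.002, 0.001, -1.0]]
wrist_force: [-1.5, 2.7, 8.0]
gripper_width: 0.062
finger_force: 34.5
```

{"api": "jog_arm", "payload": {
  "steps": [
    [1,0,0,0,0,0,0],
    [1,0,0,0,0,0,0],
    [1,0,0,-0.03,0,0,0],
    [1,0,0,-0.1,0,0,0],
    [1,0,0,-0.17,0,0,0],
    [1,0,0,-0.25,0,0,0],
    [1,0,0,-0.31,0,0,0],
    [1,0,0,-0.35,0,0,0]
  ]
}}

```text
clock: 15.58
position: [0.6392, -0.276, 0.3658]
ee_rot: [[0.985, 0.174, 0.006], [0.174, -0.985, -0.004], [0.005, 0.005, -1.0]]
wrist_force: [0.5, -0.3, -0.3]
gripper_width: 0.0853
finger_force: 0.0
```

```bash
python3 -c "
from h import *
f=beakers('side');np.save('side_bl.npy',0)
# stand yaw from top & side: brush column
f=grab('top');W=cloud(f);z=W[...,2];hsv=cv2.cvtColor(f['img'],cv2.COLOR_RGB2HSV);H,S=hsv[...,0].astype(int),hsv[...,1]
m=(H<18)&(S>150)&(z>.275)&(z<.292)&(W[...,1]>.24)&(W[...,1]<.34)
print(cv2.minAreaRect(W[m][:,:2].astype(np.float32)),W[m].mean(0))
m=(H>100)&(H<130)&(S>120)&(z>.225)&(z<.245);print(W[m].mean(0),cv2.minAreaRect(W[m][:,:2].astype(np.float32)))
save(f,'hook.png',(70,170,170,130,4))
plan([(.5035,.293,.42)])"
```

```text
side yellow 185 0.5326 -0.2883 r 0.0333 z 0.106
side red 195 0.4338 -0.3094 r 0.0338 z 0.105
side blue 161 0.6343 -0.2723 r 0.034 z 0.105
((0.5033725500106812, 0.29393306374549866), (0.022642768919467926, 0.023543044924736023), 7.054163455963135) [0.50316795 0.29353878 0.28130206]
[0.55208523 0.30089894 0.23262793] ((0.5527507662773132, 0.30150219798088074), (0.025886468589305878, 0.02569209784269333), 9.322720527648926)
t 15.68 p [ 0.6401 -0.2765  0.3678] w 0.0854
[-0.0438, -0.7302, -0.0715] [0.0025, -0.0027, 0.0] (0.5035, 0.293, 0.42)
```

View pics/hook.png

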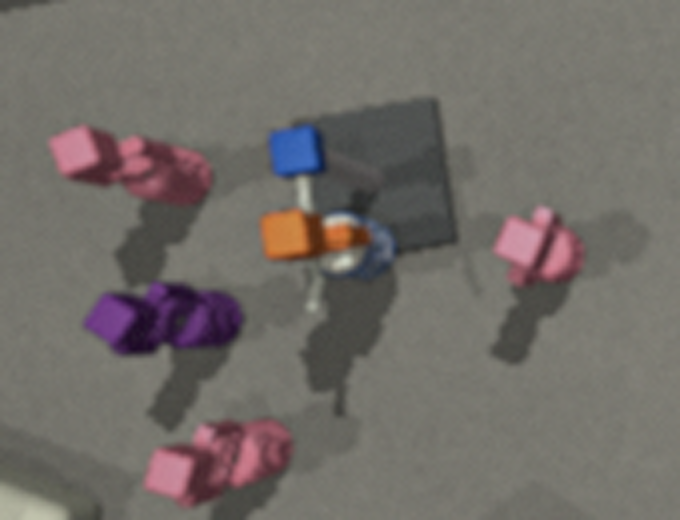

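In this crop the orange-gripped brush with white/blue bristles, hanging on the rod at (290,235), fits the description. The pink ones at (85,155), (525,245), (175,470) and the purple one at (115,320) stand alone on the bench, so they are the look-alikes.

{"api": "jog_arm", "payload": {
  "steps": [
    [1,-0.0438,-0.7302,-0.07,0,0,0],
    [1,-0.0438,-0.7302,-0.07,0,0,0],
    [1,-0.0438,-0.7302,-0.07,0,0,0],
    [1,-0.0438,-0.7302,-0.07,0,0,0],
    [1,-0.0438,-0.7302,-0.07,0,0,0],
    [1,-0.0438,-0.7302,-0.07,0,0,0],
    [1,-0.0438,-0.7302,-0.07,0,0,0],
    [1,-0.0438,-0.7302,-0.07,0,0,0]
  ]
}}

```text
clock: 16.68
position: [0.5219, 0.2101, 0.4072]
ee_rot: [[0.985, 0.174, -0.0], [0.174, -0.985, -0.0], [-0.0, -0.0, -1.0]]
wrist_force: [0.4, 0.0, -0.8]
gripper_width: 0.0854
finger_force: 0.0
```

{"api": "jog_arm", "payload": {
  "steps": [
    [1,0,-0.09,0,0,0,0],
    [1,0,-0.09,0,0,0,0],
    [1,0,-0.09,0,0,0,0],
    [1,0,-0.09,0,0,0,0]
  ]
}}

```text
clock: 17.18
position: [0.511, 0.2779, 0.4071]
ee_rot: [[0.985, 0.172, -0.0], [0.172, -0.985, -0.0], [-0.0, 0.0, -1.0]]
wrist_force: [0.5, -0.5, -0.3]
gripper_width: 0.0856
finger_force: 0.0
```

```bash
python3 -c "
from h import *
plan([(.5034,.2937,.35)],9)"
```

```text
t 17.18 p [0.511  0.2779 0.4071] w 0.0856
[-0.0059, -0.0211, 0.0713] [0.0001, 0.0001, 0.005] (0.5034, 0.2937, 0.35)
```

{"api": "jog_arm", "payload": {
  "steps": [
    [1,-0.0059,-0.0211,0.04,0,0,0.005],
    [1,-0.0059,-0.0211,0.0713,0,0,0.005],
    [1,-0.0059,-0.0211,0.0713,0,0,0.005],
    [1,-0.0059,-0.0211,0.0713,0,0,0.005]
  ]
}}

```text
clock: 17.68
position: [0.5039, 0.2942, 0.3516]
ee_rot: [[0.988, 0.157, 0.002], [0.157, -0.988, 0.001], [0.002, -0.0, -1.0]]
wrist_force: [-0.5, 0.5, 0.8]
gripper_width: 0.0855
finger_force: 0.0
```

```bash
python3 -c "
from h import *
f=grab('wrist');save(f,'wr.png')
W=cloud(f);z=W[...,2];hsv=cv2.cvtColor(f['img'],cv2.COLOR_RGB2HSV);H,S=hsv[...,0].astype(int),hsv[...,1]
m=(H<18)&(S>150)&(z>.272)&(z<.295);P=W[m];print(len(P),P.mean(0) if len(P) else 0,cv2.minAreaRect(P[:,:2].astype(np.float32)) if len(P) else 0)
beakers('side')
plan([(.5034,.2937,.256)],9)"
```

```text
1073 [0.50616771 0.29940468 0.28128397] ((0.5048131942749023, 0.2994306683540344), (0.023699292913079262, 0.023786716163158417), 8.937335968017578)
side yellow 187 0.5314 -0.2877 r 0.0336 z 0.106
side red 199 0.4307 -0.3109 r 0.0346 z 0.107
side blue 158 0.6365 -0.2712 r 0.0327 z 0.107
t 17.77 p [0.5039 0.2947 0.3521] w 0.0856
[-0.0012, 0.0011, 0.1201] [-0.0001, -0.0009, 0.0003] (0.5034, 0.2937, 0.256)
```

View pics/wr.png

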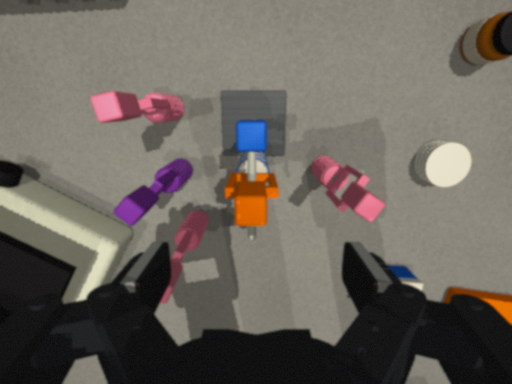

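The wrist view shows the orange grip at (250,208) between the open fingers, with the hook rod behind it and the pink look-alikes well clear.

{"api": "jog_arm", "payload": {
  "newtons": 60,
  "steps": [
    [1,0.0,-0.003,0.05,0,0,0],
    [1,0.0,-0.003,0.09,0,0,0],
    [1,0,-0.003,0.12,0,0,0],
    [1,0,-0.003,0.12,0,0,0],
    [0,0,-0.003,0.12,0,0,0],
    [0,0,-0.003,0.12,0,0,0],
    [0,0,-0.003,0.12,0,0,0],
    [0,0,-0.003,0.12,0,0,0]
  ]
}}

```text
clock: 18.77
position: [0.503, 0.2976, 0.2553]
ee_rot: [[0.987, 0.158, 0.001], [0.158, -0.987, 0.001], [0.001, -0.001, -1.0]]
wrist_force: [-1.1, 0.2, 1.9]
gripper_width: 0.0236
finger_force: 59.6
```

```bash
python3 -c "
from h import *
plan([(.5034,.2937,.256)],9)
for i in range(2): beakers('side')"
```

```text
t 18.77 p [0.503  0.2976 0.2553] w 0.0236
[-0.0003, 0.0049, -0.0009] [-0.0002, -0.0005, 0.0006] (0.5034, 0.2937, 0.256)
side yellow 183 0.5329 -0.2885 r 0.0336 z 0.105
side red 203 0.4316 -0.3095 r 0.0326 z 0.107
side blue 162 0.6376 -0.2707 r 0.0333 z 0.105
side yellow 182 0.5328 -0.2897 r 0.0333 z 0.106
side red 195 0.4323 -0.3092 r 0.0338 z 0.106
side blue 158 0.6362 -0.2716 r 0.0323 z 0.106
```

{"api": "jog_arm", "payload": {
  "steps": [
    [0,0,0,-0.017,0,0,0],
    [0,0,0,-0.035,0,0,0],
    [0,0,0,-0.035,0,0,0],
    [0,-0.02,0,-0.035,0,0,0],
    [0,-0.045,0,-0.035,0,0,0],
    [0,-0.07,0,-0.035,0,0,0],
    [0,-0.09,0,-0.035,0,0,0],
    [0,-0.09,0,-0.035,0,0,0]
  ]
}}

```text
clock: 19.88
position: [0.4304, 0.2859, 0.282]
ee_rot: [[0.987, 0.159, -0.0], [0.159, -0.987, -0.0], [-0.0, 0.0, -1.0]]
wrist_force: [-0.1, 0.1, -0.5]
gripper_width: 0.0233
finger_force: 59.1
```

{"api": "jog_arm", "payload": {
  "steps": [
    [0,0,0,-0.04,0,0,0],
    [0,0,0,-0.1,0,0,0],
    [0,0,0,-0.16,0,0,0],
    [0,0,0,-0.21,0,0,0],
    [0,0,0,-0.21,0,0,0],
    [0,0,0,-0.21,0,0,0]
  ]
}}

```text
clock: 20.62
position: [0.4316, 0.2859, 0.4488]
ee_rot: [[0.987, 0.158, -0.002], [0.158, -0.987, -0.001], [-0.002, 0.0, -1.0]]
wrist_force: [0.3, -0.2, -1.6]
gripper_width: 0.0231
finger_force: 59.3
```

```bash
python3 -c "
from h import *
f=beakers('side');save(f,'s3.png',(140,90,240,180,3))
plan([(.5355,-.2934,.45)],9)"
```

```text
side yellow 186 0.5338 -0.2897 r 0.034 z 0.105
side red 201 0.4198 -0.3276 r 0.0345 z 0.105
side blue 161 0.6356 -0.2731 r 0.0335 z 0.106
t 20.68 p [0.4314 0.2858 0.4481] w 0.0235
[0.014, 0.7355, -0.0019] [0.0002, 0.0011, 0.0005] (0.5355, -0.2934, 0.45)
```

View pics/s3.png

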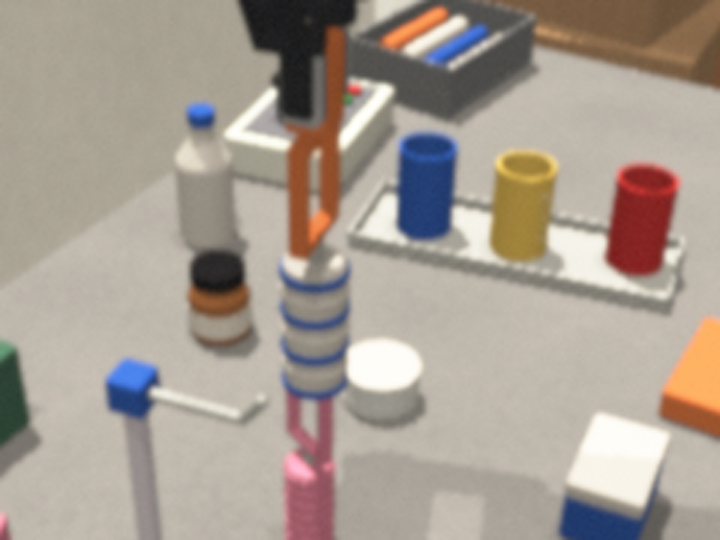

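The side crop shows the brush held upright at (245,205) and the hook empty. All three beakers stand in the tray, though red was knocked about 2 cm and is still inside.

```bash
python3 -c "
from h import *
beakers('top');beakers('side')
f=grab('side');W=cloud(f);print(W[160:220,235:260][:,:,2].max())
m=np.zeros(W.shape[:2],bool);m[172:225,232:258]=1
hsv=cv2.cvtColor(f['img'],cv2.COLOR_RGB2HSV)
m&=(W[...,2]>.2)&(W[...,1]>.2);P=W[m];print(P.mean(0),P.min(0),P.max(0),np.percentile(P,[5,95],axis=0))
"
```

```text
top yellow 157 0.5326 -0.2921 r 0.0304 z 0.109
top red 208 0.4178 -0.3315 r 0.0307 z 0.109
top blue 161 0.6364 -0.2752 r 0.0306 z 0.11
side yellow 185 0.5315 -0.2886 r 0.0326 z 0.105
side red 203 0.4157 -0.3286 r 0.0328 z 0.105
side blue 163 0.6354 -0.2722 r 0.0332 z 0.104
nan
[0.42347314 0.29603626 0.31353376] [0.41030661 0.26919564 0.26256859] [0.44937133 0.30984911 0.369493  ] [[0.41185058 0.27993002 0.26839386]
 [0.44038735 0.30447583 0.34745264]]
```

{"api": "jog_arm", "payload": {
  "steps": [
    [0,0.001,0.06,0,0,0,0],
    [0,0.003,0.13,0,0,0,0],
    [0,0.004,0.2,0,0,0,0],
    [0,0.006,0.27,0,0,0,0],
    [0,0.008,0.34,0,0,0,0],
    [0,0.009,0.41,0,0,0,0],
    [0,0.01,0.48,0,0,0,0],
    [0,0.011,0.55,0,0,0,0]
  ]
}}

```text
clock: 21.82
position: [0.5098, -0.1489, 0.4493]
ee_rot: [[0.987, 0.158, -0.001], [0.158, -0.987, 0.001], [-0.001, -0.001, -1.0]]
wrist_force: [0.7, -0.3, -1.6]
gripper_width: 0.0237
finger_force: 59.6
```

```bash
python3 -c "
from h import *
plan([(.5355,-.2934,.33)],9)"
```

```text
t 21.82 p [ 0.5098 -0.1489  0.4493] w 0.0237
[0.0033, 0.1836, 0.149] [-0.0003, 0.0003, 0.0005] (0.5355, -0.2934, 0.33)
```

{"api": "jog_arm", "payload": {
  "steps": [
    [0,0.001,0.05,0,0,0,0],
    [0,0.002,0.11,0,0,0,0],
    [0,0.002,0.165,0,0,0,0],
    [0,0.002,0.1825,0.03,0,0,0],
    [0,0.002,0.1825,0.09,0,0,0],
    [0,0.002,0.1825,0.14,0,0,0],
    [0,0.002,0.1825,0.149,0,0,0],
    [0,0.002,0.1825,0.149,0,0,0]
  ]
}}

```text
clock: 22.82
position: [0.5348, -0.291, 0.3315]
ee_rot: [[0.987, 0.158, 0.0], [0.158, -0.987, -0.0], [0.0, 0.0, -1.0]]
wrist_force: [0.9, 0.4, -0.6]
gripper_width: 0.0237
finger_force: 59.8
```

```bash
cat >> h.py <<'E'
def bristle(f):
    W=cloud(f);p=state()['position'];z=W[...,2]
    m=(z<p[2]-.11)&(z>.115)&(np.hypot(W[...,0]-p[0],W[...,1]-p[1])<.035)
    P=W[m]; d=f['T'][:2,3]-p[:2]; print('bristle n',len(P),'lo/hi',np.percentile(P,[3,97],axis=0).round(4).tolist(),'tcp',p.round(4))
    n=np.array([-d[1],d[0]])/np.hypot(*d); s=(P[:,:2]-p[:2])@n; t=(P[:,:2]-p[:2])@d/np.hypot(*d); print('lateral lo/hi',np.percentile(s,[2,98]).round(4),'dir',n.round(2),'near',np.percentile(t,97).round(4))
E
python3 -c "
from h import *
f=beakers('side');bristle(f);save(f,'s4.png',(230,60,170,130,4))
plan([(.534,-.2925,.33),(.534,-.2925,.2)],9)"
```

```text
side yellow 186 0.5334 -0.2877 r 0.0329 z 0.105
side red 193 0.4155 -0.3285 r 0.0327 z 0.105
side blue 158 0.6374 -0.2728 r 0.0335 z 0.104
bristle n 301 lo/hi [[0.5165, -0.294, 0.15], [0.5494, -0.2707, 0.2198]] tcp [ 0.5352 -0.2913  0.3329]
lateral lo/hi [-0.0177  0.018 ] dir [-0.94 -0.35] near 0.0205
t 22.88 p [ 0.5352 -0.2913  0.3329] w 0.0235
[-0.0017, 0.0012, 0.0037] [0.0006, -0.0006, 0.0006] (0.534, -0.2925, 0.33)
[-0.002, 0.0009, 0.1662] [0.0006, -0.0006, 0.0006] (0.534, -0.2925, 0.2)
```

View pics/s4.png

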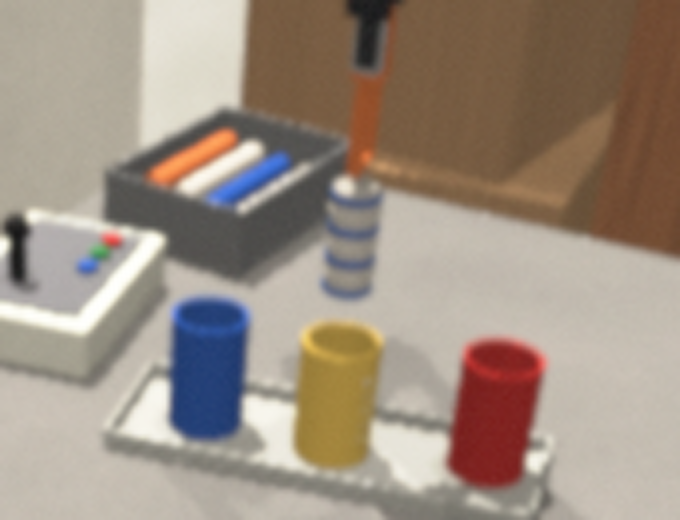

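The brush hangs straight at (345,240) directly above the yellow beaker at (340,335).

{"api": "jog_arm", "payload": {
  "steps": [
    [0,-0.0015,0.001,0.03,0,0,0],
    [0,-0.0015,0.001,0.06,0,0,0],
    [0,-0.0015,0.001,0.09,0,0,0],
    [0,-0.0015,0.001,0.12,0,0,0],
    [0,-0.0015,0.001,0.145,0,0,0],
    [0,-0.0015,0.001,0.16,0,0,0],
    [0,-0.0015,0.001,0.165,0,0,0]
  ]
}}

```text
clock: 23.75
position: [0.5337, -0.292, 0.199]
ee_rot: [[0.987, 0.158, 0.0], [0.158, -0.987, -0.0], [0.0, 0.0, -1.0]]
wrist_force: [-0.6, -0.6, -1.7]
gripper_width: 0.0234
finger_force: 59.8
```

{"api": "jog_arm", "payload": {
  "steps": [
    [0,0,0,0.002,0,0,0],
    [0,0,0,0.004,0,0,0],
    [0,0,0,0.006,0,0,0]
  ]
}}

```text
clock: 24.12
position: [0.534, -0.2922, 0.1954]
ee_rot: [[0.987, 0.158, 0.001], [0.158, -0.987, -0.001], [0.001, 0.001, -1.0]]
wrist_force: [-1.1, 1.3, 6.2]
gripper_width: 0.0232
finger_force: 60.7
```

{"api": "jog_arm", "payload": {
  "steps": [
    [0,0,0,0.001,0,0,0],
    [0,0,0,-0.03,0,0,0],
    [0,0,0,-0.06,0,0,0],
    [0,0,0,-0.081,0,0,0],
    [0,0,0,-0.081,0,0,0],
    [0,0,0,-0.05,0,0,0],
    [0,0,0,-0.02,0,0,0],
    [0,0,0,-0.004,0,0,0]
  ]
}}

```text
clock: 25.12
position: [0.5326, -0.2912, 0.1951]
ee_rot: [[0.987, 0.158, -0.003], [0.158, -0.987, 0.002], [-0.002, -0.003, -1.0]]
wrist_force: [-2.7, 2.5, 38.3]
gripper_width: 0.0232
finger_force: 65.2
```

{"api": "jog_arm", "payload": {
  "steps": [
    [0,0,0,0.002,0,0,0],
    [0,0,0,0.005,0,0,0],
    [0,0,0,0.006,0,0,0]
  ]
}}

```text
clock: 25.5
position: [0.534, -0.2921, 0.1952]
ee_rot: [[0.987, 0.158, 0.001], [0.158, -0.987, -0.0], [0.001, 0.0, -1.0]]
wrist_force: [-2.7, 4.2, 12.0]
gripper_width: 0.0235
finger_force: 61.4
```

Yellow is scrubbed, with contact at the bottom both times. Lifting out and checking red.

{"api": "jog_arm", "payload": {
  "steps": [
    [0,0,0,-0.03,0,0,0],
    [0,0,0,-0.07,0,0,0],
    [0,0,0,-0.11,0,0,0],
    [0,0,0,-0.15,0,0,0],
    [0,0,0,-0.17,0,0,0],
    [0,0,0,-0.17,0,0,0],
    [0,0,0,-0.17,0,0,0]
  ]
}}

```text
clock: 26.38
position: [0.5331, -0.2916, 0.3267]
ee_rot: [[0.987, 0.158, -0.002], [0.158, -0.987, 0.002], [-0.002, -0.002, -1.0]]
wrist_force: [0.8, 0.2, -1.0]
gripper_width: 0.0236
finger_force: 59.9
```

```bash
python3 -c "
from h import *
f=beakers('side');beakers('top');bristle(f)
plan([(.4185,-.3312,.33)],9)"
```

```text
side yellow 179 0.5298 -0.2884 r 0.0335 z 0.105
side red 198 0.4178 -0.3286 r 0.0328 z 0.106
side blue 158 0.6349 -0.2724 r 0.0333 z 0.106
top yellow 100 0.5326 -0.2914 r 0.0298 z 0.11
top red 48 0.432 -0.3121 r 0.0165 z 0.109
top blue 157 0.6366 -0.2755 r 0.0306 z 0.109
bristle n 296 lo/hi [[0.5144, -0.2938, 0.1453], [0.5478, -0.271, 0.2135]] tcp [ 0.5331 -0.2916  0.3266]
lateral lo/hi [-0.0175  0.018 ] dir [-0.94 -0.35] near 0.021
t 26.48 p [ 0.5331 -0.2916  0.3266] w 0.0235
[-0.1492, 0.0262, -0.0039] [-0.0008, 0.0007, 0.0006] (0.4185, -0.3312, 0.33)
```

{"api": "jog_arm", "payload": {
  "steps": [
    [0,-0.05,0.009,-0.003,0,0,0],
    [0,-0.1,0.018,-0.003,0,0,0],
    [0,-0.1492,0.0262,-0.0039,0,0,0],
    [0,-0.1492,0.0262,-0.0039,0,0,0],
    [0,-0.1492,0.0262,-0.0039,0,0,0]
  ]
}}

```text
clock: 27.1
position: [0.4191, -0.3313, 0.3312]
ee_rot: [[0.987, 0.158, -0.0], [0.158, -0.987, 0.001], [-0.0, -0.001, -1.0]]
wrist_force: [-0.3, -0.2, -0.7]
gripper_width: 0.0232
finger_force: 59.8
```

```bash
python3 -c "
from h import *
f=beakers('side');bristle(f)
plan([(.4185,-.3315,.33),(.4185,-.3315,.2)],9)"
```

```text
side yellow 188 0.5314 -0.2898 r 0.0339 z 0.105
side red 194 0.4165 -0.328 r 0.0338 z 0.105
side blue 159 0.6369 -0.2704 r 0.0333 z 0.105
bristle n 315 lo/hi [[0.401, -0.3318, 0.1491], [0.4352, -0.311, 0.2191]] tcp [ 0.4195 -0.3312  0.3313]
lateral lo/hi [-0.0178  0.0183] dir [-0.97 -0.25] near 0.0206
t 27.15 p [ 0.4195 -0.3312  0.3313] w 0.0235
[-0.0013, 0.0002, 0.0016] [-0.0003, 0.0, 0.0008] (0.4185, -0.3315, 0.33)
[-0.0012, 0.0003, 0.1641] [-0.0003, 0.0, 0.0008] (0.4185, -0.3315, 0.2)
```

{"api": "jog_arm", "payload": {
  "steps": [
    [0,-0.001,0.0003,0.03,0,0,0],
    [0,-0.001,0.0003,0.06,0,0,0],
    [0,-0.001,0.0003,0.09,0,0,0],
    [0,-0.001,0.0003,0.12,0,0,0],
    [0,-0.001,0.0003,0.145,0,0,0],
    [0,-0.001,0.0003,0.16,0,0,0],
    [0,-0.001,0.0003,0.164,0,0,0]
  ]
}}

```text
clock: 28.02
position: [0.4185, -0.3314, 0.1998]
ee_rot: [[0.987, 0.159, -0.001], [0.159, -0.987, 0.001], [-0.001, -0.001, -1.0]]
wrist_force: [-0.2, -0.4, -0.4]
gripper_width: 0.0235
finger_force: 59.8
```

{"api": "jog_arm", "payload": {
  "steps": [
    [0,0,0,0.002,0,0,0],
    [0,0,0,0.004,0,0,0],
    [0,0,0,0.006,0,0,0],
    [0,0,0,0.007,0,0,0]
  ]
}}

```text
clock: 28.52
position: [0.4183, -0.332, 0.1952]
ee_rot: [[0.987, 0.158, 0.0], [0.158, -0.987, -0.0], [0.0, 0.0, -1.0]]
wrist_force: [-0.6, 1.7, 6.3]
gripper_width: 0.0234
finger_force: 60.7
```

{"api": "jog_arm", "payload": {
  "steps": [
    [0,0,0,0.001,0,0,0],
    [0,0,0,-0.03,0,0,0],
    [0,0,0,-0.06,0,0,0],
    [0,0,0,-0.081,0,0,0],
    [0,0,0,-0.081,0,0,0],
    [0,0,0,-0.05,0,0,0],
    [0,0,0,-0.025,0,0,0],
    [0,0,0,-0.008,0,0,0]
  ]
}}

```text
clock: 29.52
position: [0.4176, -0.3311, 0.199]
ee_rot: [[0.987, 0.158, -0.002], [0.158, -0.987, 0.003], [-0.002, -0.003, -1.0]]
wrist_force: [-0.1, 0.1, -1.2]
gripper_width: 0.0234
finger_force: 59.8
```

{"api": "jog_arm", "payload": {
  "steps": [
    [0,0,0,0.003,0,0,0],
    [0,0,0,0.007,0,0,0],
    [0,0,0,0.009,0,0,0]
  ]
}}

```text
clock: 29.9
position: [0.4186, -0.3323, 0.1952]
ee_rot: [[0.987, 0.158, 0.001], [0.158, -0.987, -0.001], [0.001, 0.001, -1.0]]
wrist_force: [-0.7, 1.6, 4.9]
gripper_width: 0.0235
finger_force: 60.5
```

{"api": "jog_arm", "payload": {
  "steps": [
    [0,0,0,-0.03,0,0,0],
    [0,0,0,-0.07,0,0,0],
    [0,0,0,-0.12,0,0,0],
    [0,0,0,-0.18,0,0,0],
    [0,0,0,-0.24,0,0,0],
    [0,0,0,-0.3,0,0,0],
    [0,0,0,-0.32,0,0,0],
    [0,0,0,-0.32,0,0,0]
  ]
}}

```text
clock: 30.9
position: [0.4184, -0.332, 0.4504]
ee_rot: [[0.987, 0.158, 0.001], [0.158, -0.987, -0.001], [0.001, 0.001, -1.0]]
wrist_force: [0.1, -0.5, -1.1]
gripper_width: 0.0234
finger_force: 59.9
```

```bash
python3 -c "
from h import *
beakers('side')
plan([(.428,.2859,.45)],9)"
```

```text
side yellow 187 0.5336 -0.2891 r 0.0336 z 0.105
side red 192 0.4174 -0.3295 r 0.0347 z 0.106
side blue 156 0.6375 -0.2718 r 0.0336 z 0.106
t 30.95 p [ 0.4181 -0.3317  0.4486] w 0.0234
[0.1344, -0.7604, -0.0006] [-0.0005, 0.0003, 0.0006] (0.428, 0.2859, 0.45)
```

{"api": "jog_arm", "payload": {
  "steps": [
    [0,0.012,-0.065,0,0,0,0],
    [0,0.024,-0.135,0,0,0,0],
    [0,0.036,-0.205,0,0,0,0],
    [0,0.048,-0.275,0,0,0,0],
    [0,0.06,-0.345,0,0,0,0],
    [0,0.073,-0.415,0,0,0,0],
    [0,0.086,-0.485,0,0,0,0],
    [0,0.098,-0.555,0,0,0,0]
  ]
}}

```text
clock: 31.95
position: [0.4246, 0.1208, 0.4471]
ee_rot: [[0.987, 0.158, -0.004], [0.158, -0.987, -0.0], [-0.004, -0.001, -1.0]]
wrist_force: [0.9, 0.8, -0.7]
gripper_width: 0.0235
finger_force: 60.0
```

```bash
python3 -c "
from h import *
plan([(.428,.2859,.45)],9)"
```

```text
t 31.95 p [0.4246 0.1208 0.4471] w 0.0235
[0.0369, -0.2031, -0.0036] [-0.0002, 0.0014, 0.0006] (0.428, 0.2859, 0.45)
```

{"api": "jog_arm", "payload": {
  "steps": [
    [0,0.01,-0.055,0,0,0,0],
    [0,0.02,-0.11,0,0,0,0],
    [0,0.03,-0.16,0,0,0,0],
    [0,0.0369,-0.2,0,0,0,0],
    [0,0.0369,-0.2,0,0,0,0],
    [0,0.0369,-0.2,0,0,0,0]
  ]
}}

```text
clock: 32.7
position: [0.4289, 0.281, 0.4482]
ee_rot: [[0.987, 0.158, -0.003], [0.158, -0.987, -0.002], [-0.003, 0.001, -1.0]]
wrist_force: [0.6, 0.1, -1.2]
gripper_width: 0.023
finger_force: 60.2
```

```bash
python3 -c "
from h import *
plan([(.4304,.2861,.45),(.4304,.2861,.284)],9)"
```

```text
t 32.7 p [0.4289 0.281  0.4482] w 0.023
[0.0028, -0.006, -0.0022] [0.0003, 0.001, 0.0005] (0.4304, 0.2861, 0.45)
[0.0035, -0.0062, 0.2053] [0.0003, 0.001, 0.0005] (0.4304, 0.2861, 0.284)
```

{"api": "jog_arm", "payload": {
  "steps": [
    [0,0.002,-0.006,0.04,0,0,0],
    [0,0.002,-0.006,0.09,0,0,0],
    [0,0.002,-0.006,0.14,0,0,0],
    [0,0.002,-0.006,0.185,0,0,0],
    [0,0.002,-0.006,0.205,0,0,0],
    [0,0.002,-0.006,0.205,0,0,0],
    [0,0.002,-0.006,0.205,0,0,0]
  ]
}}

```text
clock: 33.58
position: [0.431, 0.2866, 0.2881]
ee_rot: [[0.987, 0.158, 0.003], [0.158, -0.987, 0.001], [0.003, -0.001, -1.0]]
wrist_force: [-0.9, -0.4, -1.3]
gripper_width: 0.0233
finger_force: 60.2
```

```bash
python3 -c "
from h import *
f=beakers('side')
save(f,'s5.png',(140,140,150,130,4))
plan([(.4304,.2861,.284),(.503,.2976,.284),(.503,.2976,.2555)],9)"
```

```text
side yellow 179 0.5321 -0.2903 r 0.0342 z 0.105
side red 199 0.4184 -0.3279 r 0.0344 z 0.105
side blue 154 0.6376 -0.2703 r 0.0347 z 0.106
t 33.62 p [0.431  0.2867 0.2882] w 0.0235
[-0.0009, 0.0007, 0.0052] [-0.0002, -0.001, 0.0005] (0.4304, 0.2861, 0.284)
[0.091, 0.0008, 0.0055] [-0.0002, -0.001, 0.0005] (0.503, 0.2976, 0.284)
[0.0909, 0.0009, 0.0412] [-0.0002, -0.001, 0.0005] (0.503, 0.2976, 0.2555)
```

View pics/s5.png

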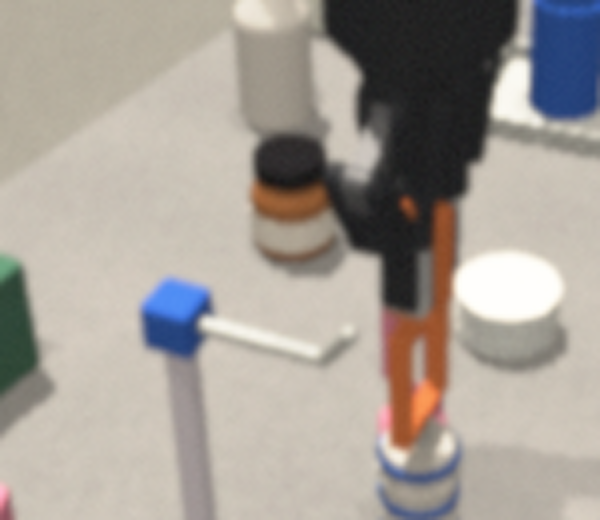

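The eye at (420,375) is lined up in front of the hook tip at (345,335), with the brush upright, so I'm threading it on.

{"api": "jog_arm", "payload": {
  "steps": [
    [0,0,0.0008,0.0055,0,0,0],
    [0,0.02,0.0008,0.0055,0,0,0],
    [0,0.04,0.0008,0.0055,0,0,0],
    [0,0.065,0.0008,0.0055,0,0,0],
    [0,0.09,0.0008,0.0055,0,0,0],
    [0,0.091,0.0008,0.0055,0,0,0],
    [0,0.091,0.0008,0.0055,0,0,0]
  ]
}}

```text
clock: 34.5
position: [0.5021, 0.2974, 0.2815]
ee_rot: [[0.987, 0.158, -0.001], [0.158, -0.987, -0.0], [-0.001, 0.0, -1.0]]
wrist_force: [0.0, 0.4, -1.1]
gripper_width: 0.0234
finger_force: 60.2
```

```bash
python3 -c "
from h import *
plan([(.503,.2976,.2575)],9)"
```

```text
t 34.5 p [0.5021 0.2974 0.2815] w 0.0234
[0.0011, -0.0, 0.03] [0.0, 0.0003, 0.0006] (0.503, 0.2976, 0.2575)
```

{"api": "jog_arm", "payload": {
  "steps": [
    [0,0.001,0,0.012,0,0,0],
    [0,0.001,0,0.024,0,0,0],
    [0,0.001,0,0.03,0,0,0],
    [0,0.001,0,0.0325,0,0,0],
    [0,0.001,0,0.034,0,0,0]
  ]
}}

```text
clock: 35.12
position: [0.5027, 0.2976, 0.255]
ee_rot: [[0.987, 0.158, -0.0], [0.158, -0.987, -0.0], [-0.0, 0.0, -1.0]]
wrist_force: [-2.6, -1.3, 2.2]
gripper_width: 0.0233
finger_force: 60.5
```

{"api": "jog_arm", "payload": {
  "newtons": 20,
  "steps": [
    [0,0,0,-0.0005,0,0,0],
    [0.5,0,0,-0.0005,0,0,0],
    [1,0,0,-0.0005,0,0,0],
    [1,0,0,-0.0005,0,0,0],
    [1,0,0,-0.02,0,0,0],
    [1,0,0,-0.06,0,0,0],
    [1,0,0,-0.11,0,0,0],
    [1,0,0,-0.16,0,0,0]
  ]
}}

```text
clock: 36.12
position: [0.5028, 0.2976, 0.3852]
ee_rot: [[0.987, 0.158, 0.001], [0.158, -0.987, 0.0], [0.001, -0.0, -1.0]]
wrist_force: [0.0, 0.1, 0.6]
gripper_width: 0.0853
finger_force: 0.0
```

{"api": "jog_arm", "payload": {
  "steps": [
    [1,0,0.05,-0.05,0,0,0],
    [1,0,0.12,-0.08,0,0,0],
    [1,0,0.2,-0.08,0,0,0],
    [1,0,0.27,-0.08,0,0,0],
    [1,0,0.3,-0.08,0,0,0],
    [1,0,0.3,-0.08,0,0,0],
    [1,0,0.3,-0.08,0,0,0],
    [1,0,0.3,-0.08,0,0,0]
  ]
}}

```text
clock: 37.12
position: [0.5407, 0.0617, 0.447]
ee_rot: [[0.987, 0.16, 0.0], [0.16, -0.987, 0.0], [0.001, -0.0, -1.0]]
wrist_force: [-0.2, 0.1, -0.0]
gripper_width: 0.0856
finger_force: 0.0
```

```bash
python3 -c "
from h import *
f=beakers('side');beakers('top')
save(f,'s6.png',(110,120,270,200,2.9))
W=cloud(f);z=W[...,2];hsv=cv2.cvtColor(f['img'],cv2.COLOR_RGB2HSV);H,S=hsv[...,0].astype(int),hsv[...,1]
m=(H<18)&(S>150)&(z>.255)&(z<.3)&(W[...,1]>.24);print(W[m].mean(0),W[m].max(0))"
```

```text
side yellow 183 0.5312 -0.2893 r 0.0327 z 0.105
side red 196 0.4153 -0.3288 r 0.033 z 0.105
side blue 156 0.6366 -0.2716 r 0.0331 z 0.106
top yellow 159 0.5319 -0.2923 r 0.0308 z 0.11
top red 207 0.4179 -0.3316 r 0.0308 z 0.109
top blue 156 0.6368 -0.2754 r 0.0305 z 0.109
[0.49772914 0.3021481  0.27227622] [0.51253514 0.31006731 0.28252061]
```

View pics/s6.png

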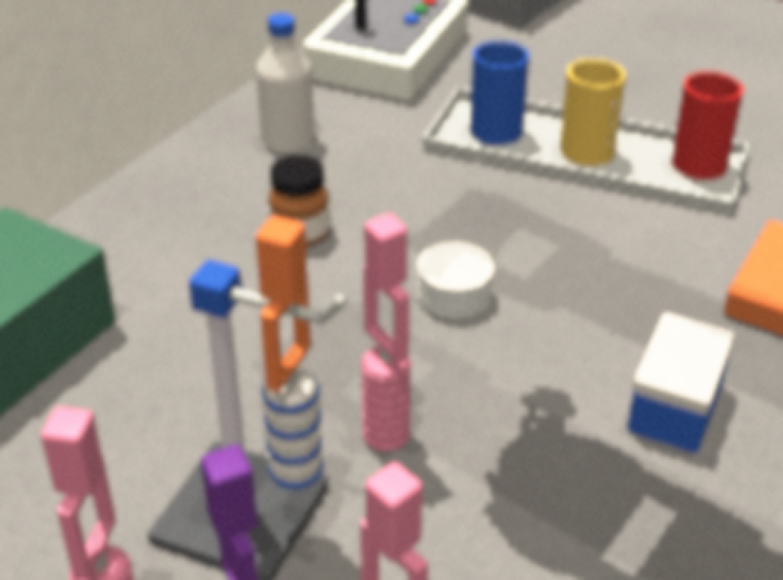

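The picture shows the brush hanging by its eye on the rod at (285,300). The three beakers stand in the tray at (498,95), (592,110) and (708,125), and everything else is in place, so I'm handing in.

```bash
python3 -c "
from h import *
print(ticket.close_job())"
```

```text
the job is handed in; nothing more can be done
None
```

The job is handed in after about 37 s of robot time: yellow then red were scrubbed to the bottom twice each (green was absent, blue left alone), the brush hangs by its eye on its hook again, and all three beakers stand upright in the tray.

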